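Set the filling-port selector to the blue position and start it

ROBOT

A 6-joint arm with a two-finger parallel gripper is mounted at the origin on the work surface. World frame = base frame: x ahead of the robot, y to its left, z up, the work surface at z = 0. Lengths are in m, angles in degrees, forces in N, time in s.
With the tool pointing down it reaches from about 0.375 to 0.75 m from the base axis. Payload 9 kg.
Tool frame: the origin (TCP) lies where the fingers leave the gripper's body, on its centre line; the fingertips stand 73 mm ahead of it and the grasp point (between the pads) lies 54 mm ahead of it (robot.tip_reach is the distance from the TCP to the fingertips, in m); z points along the fingers, y is the line along which they close (so a half turn about z gives the same grasp; the last joint's range is limited). The gripper opens to 85 mm and grips with 20 to 120 N. Pads are 22 mm wide; open, the fingers measure 114 mm over their backs; the gripper's body (76 mm by 85 mm) begins 54 mm behind the grasp point. The pads swing forward as they close: fully open they stand 13 mm farther back than shut.
Start: joints at [62.24, 5.964, 5.575, 89.605, 0, 77.527], TCP at [0.158, 0.579, 0.304] pointing down, gripper open.
Joint ranges: [-171.21, 171.21], [-48.23, 106.86], [-62.78, 66.21], [-105.2, 120.99], [-86.42, 89.51], [-180, 180]. Speed limits (degrees/s): [127.2, 127.2, 147.25, 180, 180, 180].

INTERFACE

Orientations are given as [roll, pitch, yaw] about the fixed x, y, z axes, in that order (R = Rz(yaw) Ry(pitch) Rx(roll)).
In Python, from plant import robot gives the robot as it stands. Calls block until the motion is done:
- robot.move_pose(position, orientation): joint-space move of the TCP to a pose.
- robot.line_to(position, vel=0.15, rotation=None, guard=None): straight line of the TCP; rotation=None keeps the orientation; vel is the mean speed in m/s. With guard (N) it stops when the force on the tool has changed by that much, and returns True; else False.
- robot.goto_joints(angles): joint-space move.
- robot.set_gripper(opening): finger opening in m; the grip force is fixed at half the most; returns when the fingers have stopped.
- robot.pause(seconds).
- robot.ik(position, orientation): joint angles nearest the present ones, or None.
- robot.observe(): the state.
- robot.grab_frame(name): name is "scene" or "top" or "wrist"; returns the picture (420x560x3 uint8, blue, green, red); there is no depth.
- robot.get_calibration(name): a dict with "vertical_fov" (degrees; the focal length in pixels is half the picture's height over the tangent of half this angle, whatever the lens; pixels are square), "cx", "cy" (the principal point, pixels), "rvec" (rotation vector, rad) and "tvec" (3), from world to camera coordinates, as OpenCV has them. Camera axes: x right, y down, z forward; pixel columns grow to the right and rows downward; lengths in m; the calibration is good to about 2 mm. The wrist camera is an equidistant fisheye: a pixel r from the principal point sees the ray r / f radians off the axis. A picture is of the moment at which its call begins: read the wrist's pose just before it. get_calibration takes no time and is no camera call; for the wrist camera it gives the pose at the moment of the call.
A pose or a line that the arm cannot do raises robot.IKError and nothing moves.
- robot.job_done(): hands the job in; it is judged then, once.
The state is a dict: "time": time; "q": joint angles; "qvel": joint speeds; "joint_torque": joint torques, N m; "tool_pos": TCP position; "tcp_rot": TCP orientation; "ft_force": force on the tool from outside, world axes, zero at the start; "torque": the same for the moment, N m; "gripper_width": finger opening in m; "gripper_force": force on a finger pad.
Only numpy, scipy, OpenCV 4.12 (cv2) and the standard library are available. Lean on these libraries where they do the work, as an engineer would, in place of code of your own. Each camera call takes 0.05 s, during which the arm holds its last target. There are 200 camera calls.

TASK

The blue bottles are next: push the selector's black tab round until it rests in the stop that points at the blue marker, then press the green button all the way down and let it go. Push the dial round without pulling it up off its seat, do not press the button before the tab points at blue, and leave the bottles and the other loose things where they stand.

Things in the scene. Friction and masses are not known exactly. Their poses are not given: they have to be found in the camera images.
- selector: Fixed grey drum, 270 mm across (300 over its pipe stubs), 50 high, any yaw. On it an aluminium dial (124 mm across, top face 70 mm above the bench, hub 44 mm across, 8 mm high) turns about the upright axis. Origin: centre of its underside, z up; x points at a 20 mm black dot on the rim, where the tab starts. Dot and five coloured discs (order changes) mark six stops, 60 degrees apart.
- tab (a point): Middle of the dial's black tab, 70 mm from the axis, 88 mm above the bench; the point's x axis points radially outward. The tab is an upright fin, 46 mm long radially (44 to 90 mm off the axis), 10 mm thick, rising from the dial's face (70 mm) to 106 mm above the bench; push it sideways on its broad face.
- pointer (a point): The point that the tab points at: 112 mm from the selector's axis, straight out from the tab, 53 mm above the bench. It turns with the dial; it lies over a marker's centre when the tab rests in that stop.
- dial (a joint): Turn of the dial in rad, 0 at the black dot, growing counter-clockwise seen from above; it turns either way without end, with click stops at multiples of 1.047. About 4 N at the tab takes it over the hump halfway between two stops, then it runs on by itself into the next; let go within 25 degrees of a stop it settles into it.
- lifter (a joint): How far the dial is pulled up off its seat, in m: 0 seated, at most 0.02; a spring of 8 N and more holds it down. It is to stay seated.
- marker_blue: The blue marker, a fixed disc 30 mm across and 3 mm high on top of the drum's rim, its centre 112 mm from the axis; origin at the centre of its underside, 50 mm above the bench. Equal discs in yellow, red, brown and white mark the other stops.
- go_top (a point): The centre of the top face of the green push button, 36 mm across, z up. It sits in a black housing on a fixed yellow box, 100 x 100 x 60 mm; pressed straight down from above.
- go (a joint): Travel of the green button in m, 0 up, 0.006 fully down; a spring that takes 5 N to press fully lifts it again.
- bottle_a: A loose blue glass bottle standing on the bench, 62 mm across, 235 mm high; origin at the centre of its underside, z up. To be left alone.
- bottle_b: A loose blue glass bottle standing on the bench, 62 mm across, 235 mm high; origin at the centre of its underside, z up. To be left alone.
- bottle_c: A loose blue glass bottle standing on the bench, 62 mm across, 235 mm high; origin at the centre of its underside, z up. To be left alone.
- wrench: A loose steel wrench, 170 mm long, lying on the bench along its own x axis; origin under its middle. To be left alone.
- cap_jar: A loose closed jar, 60 mm across, 75 mm high; origin at the centre of its underside, z up. To be left alone.
- beaker: A loose open steel cup, 70 mm across, 60 mm high; origin at the centre of its underside, z up. To be left alone.
- mug: A loose white mug, 70 mm across, 85 mm high; origin at the centre of its underside, z up. To be left alone.
Things that resemble listed ones, but are neither listed nor needed, are in the scene too. Several things look just like the part that bears go_top: the one meant starts nearest to the robot's base.

How it is judged:
By the outcome, as a careful person would: the job done as asked, in the order asked, and still so for the second after the job is handed in, with the robot touching nothing.
It also fails if it takes over 56 s, if anything falls off the work surface, if the arm or the gripper's body presses on something with over 40 N, if the wrist force passes 120 N, or if a joint passes its speed limit or range.

## Working session

There is one attempt and no reset: what is moved stays moved. The work goes in short steps, each a Python script; the robot and the scene stay as the last script left them, time stands still between calls to the robot, and variables do not carry over. Pictures are saved under pics/ and viewed, at most 10 in all, crops included, and the job is handed in when it is done.

```bash
ls; mkdir -p pics; python3 - <<'E'
from plant import robot
import cv2,numpy as np
a=robot.grab_frame("scene");b=robot.grab_frame("top")
cv2.imwrite("pics/s1.png",a);cv2.imwrite("pics/t1.png",b)
for n in("scene","top"):print(robot.get_calibration(n))
print(robot.observe()["time"],robot.observe()["tcp_rot"])
E
```

```text
pics
{'vertical_fov': 55.72257928428904, 'cx': 281.29220253264657, 'cy': 207.09979434309182, 'rvec': array([ 2.05916426,  1.69348944, -0.4870915 ]), 'tvec': array([-0.04862472, -0.44592874,  1.74217388])}
{'vertical_fov': 48.6145842454522, 'cx': 281.7410514517596, 'cy': 216.60758354905673, 'rvec': array([ 2.14746555, -2.1298461 ,  0.21046251]), 'tvec': array([-0.0840605 ,  0.54974352,  1.43072862])}
0.1 [-1.79935163e+02 -1.62829239e-02  1.64714549e+02]
```

View pics/s1.png

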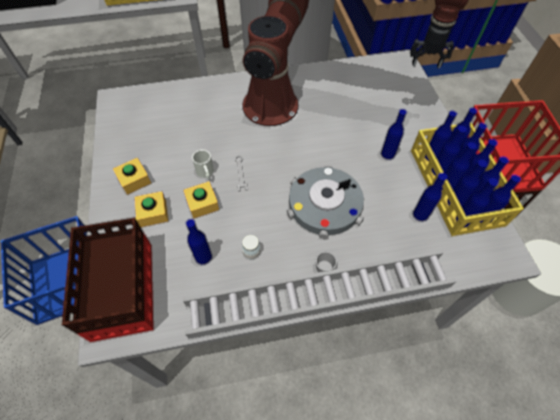

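View pics/t1.png

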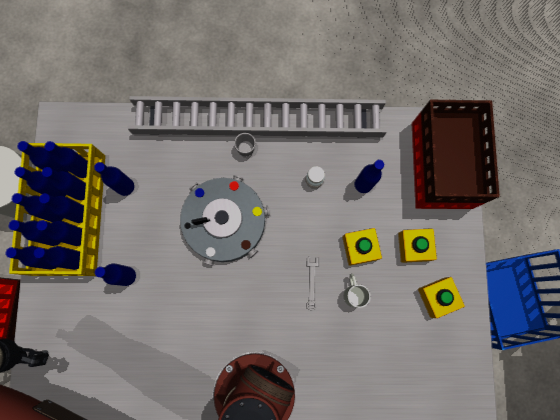

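The tab points left (+y) at the dot, top px (197,222). Blue, at top (199,193) and scene (353,212), is the next stop clockwise. There are three candidate buttons, at top (364,245), (421,244) and (446,298). Next I'll measure from both views.

```bash
cat >h.py <<'E'
import cv2,numpy as np
from plant import robot
def cal(n):
    c=robot.get_calibration(n);f=210/np.tan(np.radians(c["vertical_fov"]/2))
    R=cv2.Rodrigues(np.array(c["rvec"]))[0];t=np.array(c["tvec"])
    return np.array([[f,0,c["cx"]],[0,f,c["cy"]],[0,0,1]]),R,t
def onplane(n,p,z):
    K,R,t=cal(n);d=R.T@np.linalg.inv(K)@[p[0],p[1],1];o=-R.T@t
    return o+d*(z-o[2])/d[2]
def tri(ps,pt):
    P=[]
    for n in("scene","top"):
        K,R,t=cal(n);P.append(K@np.c_[R,t])
    X=cv2.triangulatePoints(P[0],P[1],np.array(ps,float).reshape(2,1),np.array(pt,float).reshape(2,1))[:,0]
    return X[:3]/X[3]
def blobs(img,lo,hi,amin=15,amax=1e5):
    m=cv2.inRange(cv2.cvtColor(img,cv2.COLOR_BGR2HSV),np.array(lo),np.array(hi))
    n,_,s,c=cv2.connectedComponentsWithStats(m)
    return [(c[i].round(1).tolist(),int(s[i,4])) for i in range(1,n) if amin<=s[i,4]<=amax]
E
python3 - <<'E'
from h import *
im={"scene":cv2.imread("pics/s1.png"),"top":cv2.imread("pics/t1.png")}
roi={"scene":(280,155,375,245),"top":(175,172,275,270)}
for n in im:
    print(n,"green",blobs(im[n],(50,80,40),(80,255,255)))
    x0,y0,x1,y1=roi[n];c=im[n].copy();m=np.zeros(c.shape[:2],np.uint8);m[y0:y1,x0:x1]=1;c[m==0]=128
    for k,lo,hi in(("blue",(110,150,60),(130,255,255)),("yellow",(20,120,120),(35,255,255)),("red",(0,180,120),(6,255,255)),("brown",(0,60,20),(15,255,110)),("black",(0,0,0),(180,255,45)),("white",(0,0,215),(180,40,255))):
        for p,a in blobs(c,lo,hi,10):print(k,p,a,onplane(n,p,.053).round(4))
g=lambda n:[p for p,a in blobs(im[n],(50,80,40),(80,255,255))]
for a in g("scene"):
  for b in g("top"):
    X=tri(a,b);e=np.linalg.norm(onplane("scene",a,X[2])-onplane("top",b,X[2]))
    if e<.02:print("btn",a,b,X.round(4),np.hypot(*X[:2]).round(3),e.round(4))
for n,c in(("scene",(280,155,380,250)),("top",(90,140,280,290))):
    x0,y0,x1,y1=c;cv2.imwrite(f"pics/c_{n}.png",cv2.resize(im[n][y0:y1,x0:x1],None,fx=4,fy=4,interpolation=cv2.INTER_CUBIC))
E
```

```text
scene green [([482.0, 30.3], 102), ([128.1, 169.0], 74), ([199.0, 193.0], 83), ([147.8, 202.5], 89)]
blue [353.0, 211.5] 32 [0.625  0.1821 0.053 ]
yellow [297.8, 206.1] 42 [ 0.5659 -0.0026  0.053 ]
red [324.4, 222.7] 26 [0.6495 0.0727 0.053 ]
brown [300.6, 180.6] 21 [0.4595 0.0314 0.053 ]
black [344.5, 184.3] 59 [0.5067 0.1852 0.053 ]
white [327.8, 170.8] 25 [0.4351 0.141  0.053 ]
white [316.5, 196.6] 60 [0.5395 0.0718 0.053 ]
top green [([364.6, 244.7], 115), ([421.6, 243.6], 115), ([446.5, 297.1], 120)]
blue [199.2, 192.3] 66 [0.6259 0.1846 0.053 ]
yellow [256.7, 211.0] 73 [5.671e-01 3.000e-04 5.300e-02]
red [233.6, 185.4] 63 [0.6498 0.0756 0.053 ]
brown [245.5, 244.3] 67 [0.4604 0.0337 0.053 ]
black [199.5, 220.8] 83 [0.5337 0.1802 0.053 ]
black [187.2, 225.2] 26 [0.5192 0.2183 0.053 ]
black [236.9, 258.3] 13 [0.4163 0.0596 0.053 ]
black [223.5, 261.0] 10 [0.4075 0.1011 0.053 ]
btn [128.1, 169.0] [446.5, 297.1] [ 0.3011 -0.5843  0.0748] 0.657 0.0002
btn [199.0, 193.0] [364.6, 244.7] [ 0.4596 -0.3369  0.0766] 0.57 0.0005
btn [147.8, 202.5] [421.6, 243.6] [ 0.4648 -0.5152  0.0758] 0.694 0.0003
```

View pics/c_top.png

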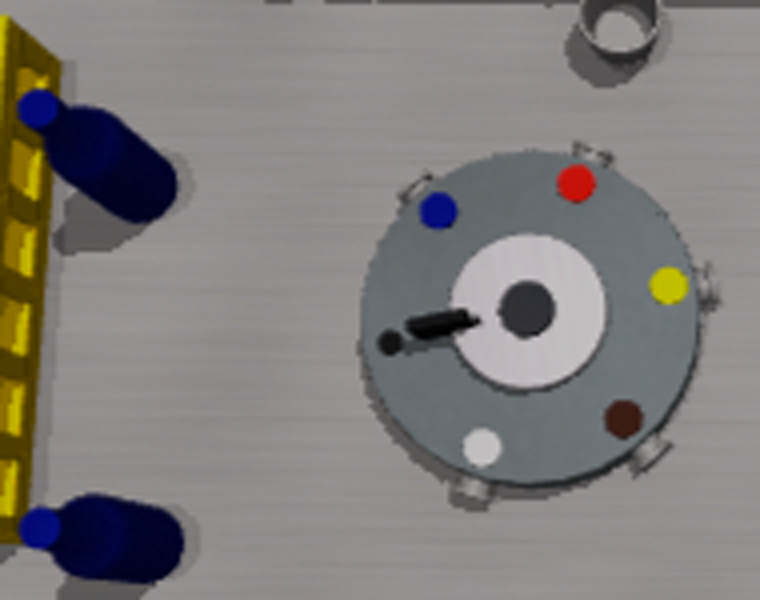

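```bash
cat >>h.py <<'E'
C=np.array([.543,.1085]);T0=102.4
def tool(th,d,z):
    a=np.radians(th);r=np.array([np.cos(a),np.sin(a)]);t=np.array([-r[1],r[0]])
    return [*(C+.07*r+d*t),z],[180,0,(th+90+180)%360-180]
E
python3 - <<'E'
from h import *
print(robot.tip_reach)
for th in(T0,T0-30,T0-56):
    for d,z in((.045,.3),(.045,.153),(.016,.153)):print(th,robot.ik(*tool(th,d,z)))
robot.line_to([.158,.579,.40])
robot.set_gripper(0)
robot.move_pose(*tool(T0,.045,.32))
z=.080+robot.tip_reach
robot.line_to(tool(T0,.045,z)[0],vel=.15,guard=8)
o=robot.observe();print(o["time"],o["tool_pos"],o["ft_force"],o["gripper_width"])
cv2.imwrite("pics/w1.png",robot.grab_frame("scene"))
E
```

```text
0.0726
102.4 [ 4.39742867 -9.47093363 -9.98126913 89.48966451  0.         -8.00257133]
102.4 [  4.39742867  -7.89672195 -23.87623527  74.02048668   0.
  -8.00257133]
102.4 [  4.83834173  -2.72295341 -19.0004565   73.72249691   0.
  -7.56165827]
72.4 [ 6.39442205 -2.0616368  -3.02705675 89.03458005  0.         23.99442205]
72.4 [  6.39442205  -0.34368606 -16.66084756  73.6828385    0.
  23.99442205]
72.4 [  5.19701153   3.69834581 -12.54513018  73.75652401   0.
  22.79701153]
46.400000000000006 [ 6.11787624  4.19090968  3.29650845 89.10559877  0.         49.71787624]
46.400000000000006 [  6.11787624   5.84665839 -10.2855192   73.86782241   0.
  49.71787624]
46.400000000000006 [ 3.97809497  8.24045902 -7.70903366 74.05050732  0.         47.57809497]
4.85 [0.48457706 0.16729105 0.15362897] [ 0.6753339   0.93943606 -0.26536045] 0.00016670037934889085
```

```bash
python3 - <<'E'
import cv2
a=cv2.imread("pics/w1.png")[120:260,260:460];cv2.imwrite("pics/w1c.png",cv2.resize(a,None,fx=3.5,fy=3.5,interpolation=cv2.INTER_CUBIC))
E
```

```text
(no output)
```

View pics/w1c.png

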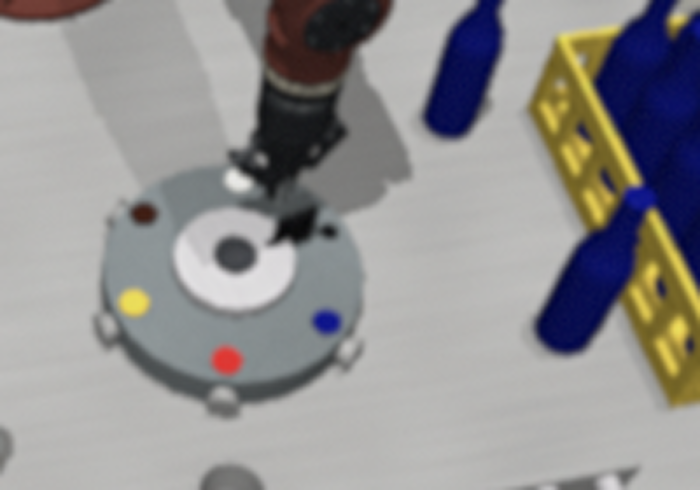

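The shut fingers sit behind the tab, at crop (285,200) with the tab at (297,225), and are clear of the bottles. Now I'll push it clockwise.

```bash
python3 - <<'E'
from h import *
z=.080+robot.tip_reach
robot.line_to(tool(T0,.018,z)[0],vel=.08,guard=15)
for k in range(6,55,6):
    p,r=tool(T0-k,.016,z)
    hit=robot.line_to(p,vel=.06,rotation=r,guard=30)
    o=robot.observe();print(k,hit,round(o["time"],2),o["ft_force"].round(1))
    if hit:break
th=T0-k
robot.pause(.3)
robot.line_to(tool(th,.035,z)[0],vel=.1)
robot.line_to(tool(th,.035,.26)[0],vel=.2)
robot.move_pose([.46,-.1,.28],[180,0,90])
o=robot.observe();print(o["time"],o["q"],o["ft_force"])
for n in("scene","top"):cv2.imwrite(f"pics/{n}2.png",robot.grab_frame(n))
a=cv2.imread("pics/top2.png")[150:300,160:420];cv2.imwrite("pics/t2c.png",cv2.resize(a,None,fx=3,fy=3,interpolation=cv2.INTER_CUBIC))
E
```

```text
6 False 5.69 [-2.4  0.4  0.4]
12 False 5.97 [-3.5  0.6 -0.2]
18 False 6.24 [-4.2 -0.6 -1.8]
24 False 6.52 [-2.3  0.6 -0.3]
30 False 6.79 [-0.5  0.1  1.2]
36 False 7.07 [ 0.9 -0.1  0.2]
42 False 7.34 [-0.8  0.1 -0.2]
48 False 7.62 [ 0.2 -0.4 -0.6]
54 False 7.89 [-0.2  0.   0.7]
10.375 [-2.81705103e+01 -1.70249831e+01 -1.85946116e+01  8.84577177e+01
  1.72460940e-02  6.17346531e+01] [0.09618277 0.13130522 0.20271059]
```

View pics/t2c.png

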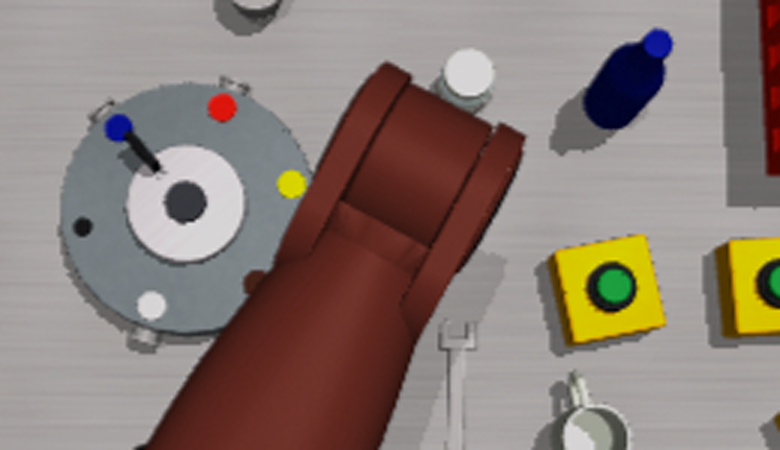

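The tab points straight at blue, with the marker at crop (118,127) and the tab at (143,150). Now I'll press the nearest button, at (0.460,-0.337) with its top at about 0.076.

```bash
python3 - <<'E'
from h import *
L=robot.tip_reach;b=[.4600,-.3370];r=[180,0,90]
a=[*b,.28]
robot.move_pose(a,r)
robot.line_to([*b,.085+L],vel=.12,guard=15)
o=robot.observe();print("above",o["tool_pos"],o["ft_force"])
for z in(.080,.078,.076,.074,.072,.070,.068,.066,.064,.062):
    h=robot.line_to([*b,z+L],vel=.02,guard=14)
    o=robot.observe();print(z,h,(o["tool_pos"][2]-L).round(4),o["ft_force"].round(1))
    if h or o["ft_force"][2]>14:break
robot.pause(.3);o=robot.observe();print((o["tool_pos"][2]-L).round(4),o["ft_force"].round(1))
robot.line_to([*b,.30],vel=.12)
o=robot.observe();print(o["time"],o["ft_force"])
robot.goto_joints([-28,-17,-18.6,88.5,0,61.7])
robot.line_to([.40,-.10,.33])
for n in("scene","top"):cv2.imwrite(f"pics/{n}3.png",robot.grab_frame(n))
s=cv2.imread("pics/scene3.png");t=cv2.imread("pics/top3.png")
print(blobs(s,(50,80,40),(80,255,255)),blobs(t,(50,80,40),(80,255,255)))
cv2.imwrite("pics/t3c.png",cv2.resize(t[90:320,90:460],None,fx=2.1,fy=2.1))
E
```

```text
above [ 0.46035735 -0.33737468  0.15856114] [ 0.9174886  -0.10661753  0.45003115]
0.08 False 0.0804 [ 1.7 -2.2  2.6]
0.078 False 0.0782 [ 2.4 -0.4  3.2]
0.076 False 0.0762 [ 1.4 -1.6  4.8]
0.074 False 0.0758 [-4.3  3.4 18.2]
0.0758 [-2.6  2.9 18.6]
15.4583 [ 0.15621562  0.28685594 -0.79688065]
[([482.0, 30.6], 100), ([128.1, 168.9], 75), ([199.0, 193.0], 83), ([147.8, 202.6], 90)] [([364.6, 244.8], 121), ([421.7, 243.5], 119), ([446.4, 297.2], 124)]
```

View pics/t3c.png

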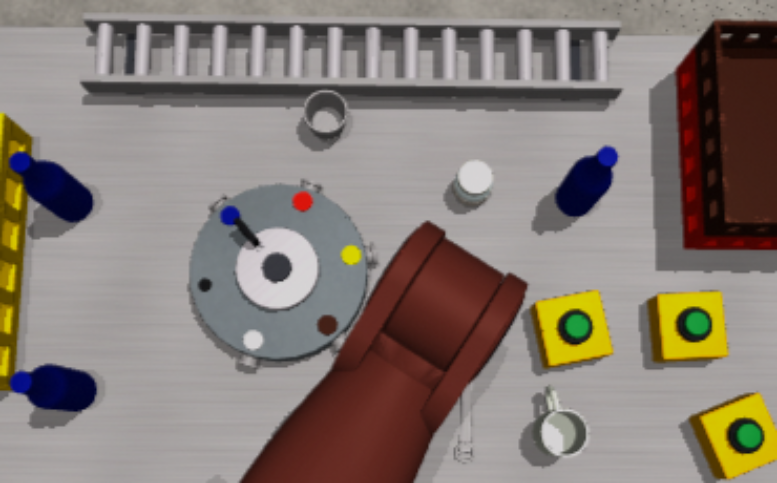

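The contact force rose from about .082 to 4.8 N just before a hard stop at .0758. That is about 6 mm of travel, as expected for a full press. The button has sprung back (same pixels as before), the tab still points at blue (crop (230,215)), and the loose things stand where they were.

```bash
python3 -c "
from plant import robot
print(robot.job_done())"
```

```text
the job is handed in; nothing more can be done
None
```

I turned the selector one stop clockwise so its tab rests at blue, then pressed the nearest green button down to a hard stop (about 6 mm by the force readings) and let it go; the loose things look unmoved in the pictures, and the job is handed in.

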